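# Lock the blue crimp die in the setting fixture

### The job

Take the crimp die with the blue-painted ends out of the die rack and stand it, crimp notches upward as it is stored, fully home in the nest of the setting fixture; the rack lets you take it only by its ends and the fixture's pillars leave no room for fingers there, so stand it on the bench and take it again by its faces. Then swing the keeper bar shut over it until it snaps into its detent. Leave the other dies in the rack and everything else on the bench where it is.

Things in the scene. Friction and masses are not known exactly. Their poses are not given: they have to be found in the camera images.
- die_blue: the die to be locked in: an upright steel plate 58 mm long (its y axis), 16 mm thick (x), 42 mm high (z), 0.27 kg, with three half-round crimp notches in its top edge and the last 9 mm at both ends painted blue. Origin at the centre of its underside. It starts standing in one of the three rack slots; either way round is right in the fixture
- die_red: a like die with red-painted ends, same size and origin, in another rack slot; stays there
- die_yellow: a like die with yellow-painted ends, same size and origin, in another rack slot; stays there
- rack: die rack: grey slotted block fixed to the bench, origin at the centre of its underside. Base 100 (x) x 44 (y) x 8 mm, on it three slots along y at x = -22, 0, +22 mm; only 6 mm lie between the dies (3 mm walls, to z = 28 mm), and cheeks to z = 44 mm stand outside the outer two. The dies overhang the rack by 7 mm at both ends, where they are free to be gripped
- fixture: setting fixture fixed to the bench, origin at the centre of its underside: base 66 (x) x 156 (y) x 10 mm, the nest in its middle. Grey pillars 30 x 31 mm stand 2 mm behind the ends of a seated die: hinge pillar at -y, 55 mm high (bolt head to 79), catch pillar at +y, 49 mm high (on it the stop behind the bar, x +8 to +17, y +43 to +63, to 75 mm)
- nest (a point): centre of the nest floor, 12 mm above the bench, axes as the fixture: a seated die stands here, length along y, its top 54 mm above the bench. The nest is 20 mm wide between two side lips (44 mm long along y, 9 mm thick, 15 mm high above the floor) and 62 mm long between the pillars; top edges bevelled 4 mm. The faces of the die stay free above the lips
- keeper (a joint): angle of the keeper bar (rad): 0 shut over the nest, against its stop; grows as it opens towards the fixture's -x side, to 1.9. The bar swings level about an upright pin and stays where it is left; in the last 0.13 rad its end rides over a spring ball (about 8 N at the knob), and past 0.05 it snaps shut by itself
- keeper_hinge (a point): the hinge axis of the keeper bar, at half height of the bar; z is the axis. The bar is steel, 14 mm wide, 10 mm thick, 106 mm long from the hinge, its underside 57 mm above the bench; shut, it lies along the fixture's +y
- keeper_knob (a point): centre of the top of the red upright knob on the bar, 70 mm from the hinge, 101 mm above the bench; the knob is round, 15 mm across and 30 mm high
- micrometer: micrometer lying flat, 64 (x) x 124 (y) x 17 mm, origin under its centre; leave alone
- cutters: side cutters with red handles, lying flat, 126 (x) x 37 (y) x 10 mm, origin under their centre; leave alone
- tape: roll of black tape lying flat, 68 mm across, 18 mm high, origin under its centre; leave alone
- vial: upright yellow sample vial with a blue cap, 30 mm across, 64 mm high, origin under its centre; leave alone
Things that resemble listed ones, but are neither listed nor needed, are in the scene too. Leave any brown or purple look-alike of the die_blue alone.

How it is judged:
On the way, in this order (a step that is already met when the one before it is completed fails the run):
1. the blue die is lifted out of the rack (z of die_blue in the frame of rack above 0.04 m), for 0.1 s.
2. the blue die stands home in the nest while the keeper bar is still open (horizontal distance between die_blue and nest below 0.005 m and z of die_blue in the frame of nest below 0.0025 m and value of joint keeper above 0.2 rad), for 0.2 s.
At the end, for the whole second after the job is handed in: The blue die stands at rest in the nest, notches up, within 5 mm of its centre and down on its floor within 2.5 mm, in line with it, and the keeper bar is shut over it in its detent (within 0.025 rad of its stop) (horizontal distance between die_blue and nest below 0.005 m and z of die_blue in the frame of nest below 0.0025 m and angle between die_blue's own z axis and vertical below 0.12 rad and angle between the y axis of die_blue and the y axis of nest, either way round below 0.15 rad and value of joint keeper below 0.025 rad and linear speed of die_blue below 0.02 m/s); the robot touches nothing.
It fails at once if the red or the yellow die is shifted more than 12 mm in or out of the rack (distance of any of die_red, die_yellow from where it was at the start of the episode above 0.012 m).
It fails at once if the micrometer, cutters, tape or vial is shifted more than 20 mm (distance of any of micrometer, cutters, tape, vial from where it was at the start of the episode above 0.02 m).
It also fails if it takes over 72 s, if anything falls off the work surface, if the arm or the gripper's body presses on something with over 40 N, if the wrist force passes 120 N, or if a joint passes its speed limit or range.

### The arm

A 7-joint arm with a two-finger parallel gripper is mounted at the origin on a cart in front of the work surface, level with it; the furniture and walls round the work are solid. World frame = base frame: x ahead of the robot, y to its left, z up, the work surface at z = 0. Lengths are in m, angles in rad, forces in N, time in s.
With the tool pointing down it reaches from about 0.4 to 0.85 m from the base axis. Payload 10.4 kg.
Tool frame: the origin (TCP) lies at the very end of the fingers, on their centre line; the grasp point (between the pads) lies 19 mm behind it; z points along the fingers, y is the direction in which the jaws open and shut (so a half turn about z gives the same grasp; the last joint's range is limited). The gripper opens to 87 mm and grips with 3 to 60 N. Pads are 19 mm wide; open, the fingers measure 117 mm over their backs; the gripper's body (75 mm by 190 mm) begins 51 mm behind the grasp point.
Start: joints at [-1.301, 0.332, -0.065, 1.46, 0.022, 1.35, -0.088], TCP at [0.18, 0.598, 0.223] pointing down, gripper open.
Joint ranges: [-2.6, 2.6], [-0.5, 2.12], [-1.47, 1.34], [0.16, 2.42], [-1.27, 4.41], [0.06, 2.06], [-2.6, 2.6]. Speed limits (rad/s): [2.22, 2.22, 2.79, 2.79, 3.14, 3.14, 3.14].

### API

Orientations are given as a unit quaternion [x, y, z, w].
In Python, from bench import r, eyes, job gives the robot as it stands. The module is installed in compiled form; this text tells all that it offers.
- The arm moves only by the tool play_rows, never from a script. Its argument "motion" is a list of rows, each a list of 7 numbers: the shift along the tool's x, y, z as a fraction of full scale, then the turn, a rotation vector about the tool's x, y, z as a fraction of full scale, then the opening in per cent of the stroke, from 0 (shut) to 100 (fully open). A call has 1 to 5 rows; each row is the pose to reach, as a shift and turn from the pose commanded when the call began, along the tool's axes at that moment; what a row does not reach only later rows make up. Full scale, the value 1, is 0.2 m for a shift and 90 degrees for a turn. A row lasts 1/8 s, in which the tool goes at most 62.5 mm and 10.7 degrees, less where a joint would pass 70% of its speed; a pose out of reach is approached as far as the arm can. A call with a number of a shift or a turn outside -1 to 1 is refused whole. A call with a gripper value outside its range is refused whole. The fingers move at their own pace and stop on an object; "squeeze" is the grip in N (left out, the last holds). Time passes only in rows, so rows that repeat a pose let the fingers close. It gives the time, the measured TCP pose, the force and the opening at its end, in the units of the state.
- r.read_state(): the state, without advancing time (a new reading comes with each control period).
- eyes.camera(name): name is "side" or "top" or "wrist"; returns a dict with "image" (420x560x3 uint8, red, green, blue), "mtx" (3x3 intrinsics, pixels), "R" (3x3) and "t" (3): a world point X has camera coordinates R X + t. Camera axes: x right, y down, z forward; pixel columns grow to the right and rows downward; lengths in m; the calibration is good to about 2 mm. The wrist camera is an equidistant fisheye: a pixel r from the principal point sees the ray r / f radians off the axis. A picture is of the moment at which its call begins. There is no depth.
- job.close_job(): hands the job in, once; it reports no verdict.
Trained networks look in a picture, given as the dict that the camera call returned (one of the last four; its "shot" number tells which), for a name from the list of things; names that differ only in an ending like _2 or _b are one class to them, and where a whole thing is asked for, a point or a joint stands for the part that bears it (a point fixed in the world has none). Each returns a list of dicts, best first, with "p" (0 to 1); they miss things now and then, are a little off and sometimes report something else, mostly with a low value. They report only what shows in the picture. A call takes as long as a camera call. They do not tell look-alikes from the thing itself.
- eyes.regions_of(picture, label): "region" (420x560 bool, what is visible of it) and "xy" ([column, row] in pixels, amid what is visible of it).
- eyes.landmark_of(picture, label): "xy" ([column, row] in pixels: a listed point, or the origin of a listed thing).
The state is a dict: "time": time; "joint_positions": joint angles; "joint_vel": joint speeds; "joint_torque": joint torques, N m; "ee_pos": TCP position; "eef_rot": TCP orientation; "ft_force": force on the tool from outside, world axes, zero at the start; "torque": the same for the moment, N m; "width": finger opening in m.
Only numpy, scipy, OpenCV 4.12 (cv2) and the standard library are available. Lean on these libraries where they do the work, as an engineer would, in place of code of your own. Each camera call takes 0.05 s, during which the arm holds its last target. There are 200 camera calls.

## Working session

There is one attempt and no reset: what is moved stays moved. The work goes in short steps, Python scripts to look and compute and a tool call to move; the robot and the scene stay as the last step left them, time stands still between calls to the robot, and variables do not carry over. Pictures are saved under pics/ and viewed, about 8 in all and at most 12, crops included, and the job is handed in when it is done.

Besides the shell and the picture viewer there is one more tool, called after "Emit:" as name(argument=value, ...) on one line, values as JSON. play_rows: Moves the arm, as the interface text tells. Shift numbers are shares of 0.2 m and turn numbers shares of 90 degrees, none past 1 either way. Its arguments: {"type":"object","properties":{"motion":{"type":"array","items":{"type":"array","items":{"type":"number"}}},"squeeze":{"type":"number"}},"required":["motion"]}

```bash
mkdir -p pics
cat > h.py <<'E'
import numpy as np, cv2
from scipy.spatial.transform import Rotation as Ro
from bench import r, eyes, job
def save(p,name,crop=None,scale=1):
    im=p["image"][:,:,::-1]
    if crop: a,b,c,d=crop; im=im[b:d,a:c]
    cv2.imwrite("pics/"+name,cv2.resize(im,None,fx=scale,fy=scale,interpolation=cv2.INTER_CUBIC))
def ray(p,xy):
    K=p["mtx"];v=np.array([(xy[0]-K[0,2])/K[0,0],(xy[1]-K[1,2])/K[1,1],1.]);
    if p.get("fish"):
        q=v[:2];th=np.linalg.norm(q);v=np.r_[q/max(th,1e-9)*np.sin(th),np.cos(th)]
    R=np.array(p["R"]);return -R.T@p["t"],R.T@v
def at(p,xy,z):
    c,d=ray(p,xy);return c+d*(z-c[2])/d[2]
def proj(p,X):
    c=np.array(p["R"])@np.array(X)+p["t"];K=p["mtx"]
    if p.get("fish"):
        n=np.linalg.norm(c[:2]);th=np.arctan2(n,c[2]);q=c[:2]/max(n,1e-9)*th
    else:q=c[:2]/c[2]
    return np.array([q[0]*K[0,0]+K[0,2],q[1]*K[1,1]+K[1,2]])
def cam(n):
    p=eyes.camera(n);
    if n=="wrist":p["fish"]=True
    return p
def st():
    s=r.read_state();print("t",round(s["time"],2),"pos",np.round(s["ee_pos"],4),"q",np.round(s["eef_rot"],4),"F",np.round(s["ft_force"],1),"w",round(s["width"],4));return s
E
python3 - <<'E'
from h import *
s=st();print(Ro.from_quat(s["eef_rot"]).as_matrix().round(3))
ps={n:cam(n) for n in("top","side","wrist")}
for n in("top","side"):
    p=ps[n];print(n,p["shot"],(-np.array(p["R"]).T@p["t"]).round(3))
    for l,z in [("die_blue",.008),("rack",0),("fixture",0),("nest",.012),("keeper_hinge",.062),("keeper_knob",.101),("micrometer",0),("cutters",0),("tape",0),("vial",0),("die_red",.008),("die_yellow",.008)]:
        for d in eyes.landmark_of(p,l)[:3]: print(l,round(d["p"],2),np.round(d["xy"],0),at(p,d["xy"],z).round(3)[:2])
im=np.hstack([cv2.resize(ps[n]["image"],None,fx=1,fy=1) for n in("top","side")])
save(ps["top"],"top.png",None,1.4);save(ps["side"],"side.png",None,1.4)
E
```

```text
t 0.0 pos [0.1803 0.598  0.2218] q [ 1.459e-01  9.893e-01 -7.000e-04 -1.000e-04] F [-0.  -0.2  0. ] w 0.0871
[[-0.957  0.289 -0.   ]
 [ 0.289  0.957 -0.001]
 [-0.    -0.001 -1.   ]]
top 1 [0.261 0.09  1.066]
die_blue 0.76 [282. 194.] [ 0.601 -0.058]
die_blue 0.59 [274. 244.] [0.485 0.   ]
die_blue 0.47 [311. 240.] [ 0.471 -0.089]
rack 0.56 [283. 198.] [ 0.593 -0.056]
fixture 0.87 [203. 248.] [0.527 0.164]
fixture 0.35 [283. 196.] [ 0.598 -0.059]
nest 0.56 [204. 250.] [0.519 0.162]
keeper_hinge 0.66 [274. 186.] [ 0.608 -0.038]
keeper_hinge 0.64 [222. 235.] [0.528 0.111]
keeper_knob 0.84 [227. 257.] [0.468 0.112]
micrometer 0.64 [193. 298.] [0.419 0.214]
cutters 0.63 [362. 251.] [ 0.412 -0.199]
cutters 0.61 [231. 259.] [0.482 0.106]
tape 0.92 [283. 288.] [0.381 0.008]
vial 0.57 [251. 159.] [ 0.716 -0.01 ]
die_red 0.58 [288. 204.] [ 0.573 -0.063]
die_red 0.31 [361. 250.] [ 0.413 -0.196]
die_yellow 0.57 [273. 187.] [ 0.624 -0.041]
side 2 [ 1.037 -0.466  0.627]
die_blue 0.9 [269. 274.] [ 0.595 -0.063]
die_blue 0.8 [256. 235.] [ 0.501 -0.009]
die_blue 0.72 [216. 248.] [ 0.474 -0.087]
rack 0.76 [274. 274.] [ 0.595 -0.052]
fixture 0.74 [321. 204.] [0.52  0.161]
fixture 0.74 [271. 273.] [ 0.591 -0.055]
fixture 0.69 [314. 192.] [0.479 0.186]
nest 0.88 [322. 198.] [0.518 0.168]
keeper_hinge 0.6 [311. 192.] [0.531 0.116]
keeper_knob 0.64 [286. 163.] [0.462 0.113]
micrometer 0.63 [299. 175.] [0.41  0.212]
cutters 0.2 [286. 162.] [0.349 0.229]
tape 0.76 [223. 208.] [0.38  0.005]
vial 0.87 [339. 292.] [ 0.707 -0.003]
die_red 0.73 [260. 265.] [ 0.568 -0.06 ]
die_yellow 0.85 [281. 275.] [ 0.614 -0.051]
```

View pics/top.png

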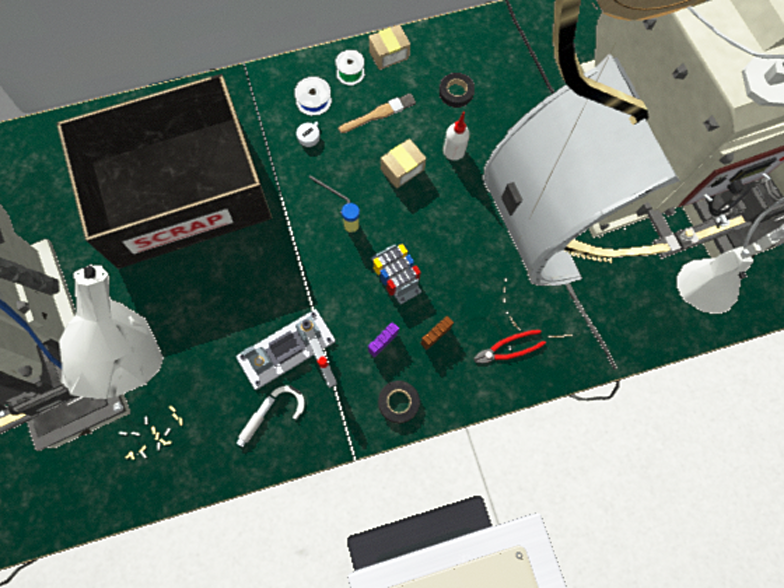

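View pics/side.png

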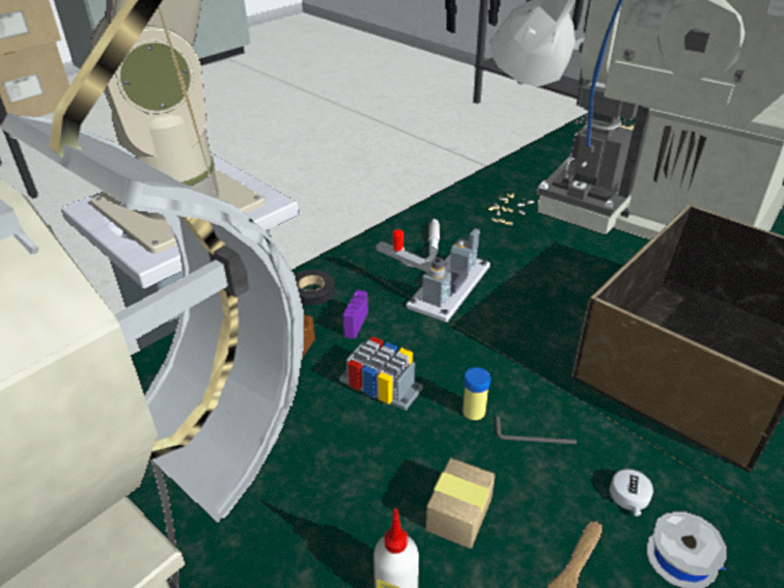

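Top view (÷1.4): the candidates are the middle rack die with blue ends (282,193), the purple look-alike (274,241), the brown one (312,236), and the red and yellow dies in the outer slots. I choose the blue one in the middle slot. The side view shows the same order in the rack (264,272), the keeper open with its red knob at (285,171), a guard shield left of the rack and a lamp near the fixture.

Run:
```python
from h import *
a=cam("top");b=cam("side")
def tri(u,v):
    c1,d1=ray(a,np.array(u)/1.4);c2,d2=ray(b,np.array(v)/1.4)
    A=np.stack([d1,-d2],1);s=np.linalg.lstsq(A,c2-c1,rcond=None)[0]
    p,q=c1+d1*s[0],c2+d2*s[1];return ((p+q)/2).round(3),np.linalg.norm(p-q).round(3)
print("lamp",tri((100,345),(535,45)))
print("lamp bottom",tri((65,380),(535,80)),tri((160,350),(575,60)))
print("knob",tri((323,362),(398,233)),"vial",tri((350,211),(477,377)))
print("shieldlowcorner",tri((550,283),(220,515)),tri((550,283),(165,465)),"boxcorner",tri((90,232),(605,300)))
for n,p in(("top",a),("side",b)):
    print(n,[np.round(proj(p,X)*1.4) for X in([.6,-.2,0],[.6,-.2,.2],[.5,-.2,.2],[.4,.4,.3],[.18,.598,.22])])
w=cam("wrist");save(w,"w0.png")
```

```text
lamp (array([0.506, 0.346, 0.321]), np.float64(0.013))
lamp bottom (array([0.486, 0.409, 0.255]), np.float64(0.039)) (array([0.532, 0.321, 0.294]), np.float64(0.091))
knob (array([0.464, 0.106, 0.097]), np.float64(0.002)) vial (array([ 0.711, -0.008,  0.062]), np.float64(0.001))
shieldlowcorner (array([ 0.539, -0.316, -0.076]), np.float64(0.062)) (array([ 0.506, -0.317, -0.006]), np.float64(0.002)) boxcorner (array([0.747, 0.368, 0.031]), np.float64(0.165))
top [array([471., 252.]), array([492., 204.]), array([515., 265.]), array([ 81., 451.]), array([-30., 692.])]
side [array([295., 450.]), array([275., 320.]), array([219., 278.]), array([501.,  33.]), array([471.,  28.])]
```

View pics/w0.png

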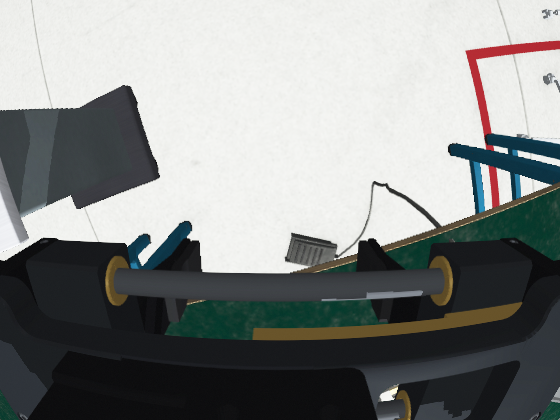

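The wrist view shows only the bench edge and floor. The lamp shade is at about (0.50, 0.35, 0.3), so I'll keep inside it, close to the base.

Emit:
play_rows(motion=[[-0.76,-0.97,-0.25,0,0,0,100],[-0.76,-0.97,-0.25,0,0,0,100],[-0.76,-0.97,-0.25,0,0,0,100],[-0.76,-0.97,-0.25,0,0,0,100],[-0.76,-0.97,-0.25,0,0,0,100]])

```text
time: 2.12
ee_pos: [0.2725, 0.3657, 0.2743]
eef_rot: [0.149, 0.989, 0.001, 0.001]
ft_force: [0.2, 0.4, -0.2]
width: 0.0869
```

Emit:
play_rows(motion=[[-0.81,-0.88,0,0,0,0,100],[-0.81,-0.88,0,0,0,0,100],[-0.81,-0.88,0,0,0,0,100],[-0.81,-0.88,0,0,0,0,100],[-0.81,-0.88,0,0,0,0,100]])

```text
time: 2.75
ee_pos: [0.3755, 0.151, 0.2728]
eef_rot: [0.149, 0.989, 0.0, 0.0]
ft_force: [-0.9, 0.7, 0.5]
width: 0.0872
```

Emit:
play_rows(motion=[[-0.94,-0.45,0,0,0,-0.38,100],[-0.94,-0.45,0,0,0,-0.38,100],[-0.94,-0.45,0,0,0,-0.38,100],[-0.94,-0.45,0,0,0,-0.38,100],[-0.94,-0.45,0,0,0,-0.38,100]])

```text
time: 3.38
ee_pos: [0.5299, 0.0118, 0.2719]
eef_rot: [-0.152, 0.988, -0.001, -0.0]
ft_force: [-0.2, 1.0, -0.4]
width: 0.0869
```

Run:
```python
from h import *
s=st();print(s["joint_positions"])
p=cam("wrist");save(p,"w1.png",None,1.4)
print((-np.array(p["R"]).T@p["t"]).round(3),p["mtx"])
for l,z in [("die_blue",.008),("rack",0),("fixture",0),("nest",.012),("keeper_hinge",.062),("keeper_knob",.101),("die_red",.008),("die_yellow",.008),("vial",0)]:
    for d in eyes.landmark_of(p,l)[:2]: print(l,round(d["p"],2),np.round(d["xy"],0),at(p,d["xy"],z).round(4)[:2])
```

```text
t 3.38 pos [0.5299 0.0118 0.2719] q [-1.516e-01  9.884e-01 -1.200e-03 -3.000e-04] F [-0.2  1.  -0.4] w 0.0869
[-0.74488154  0.09512141  0.68785755  1.66651336 -0.05864609  1.40219475
  1.82578121]
[ 0.459 -0.009  0.435] [[325.1922621    0.         278.61840448]
 [  0.         325.1922621  207.59775542]
 [  0.           0.           1.        ]]
die_blue 0.72 [216. 205.] [ 0.5952 -0.0573]
die_blue 0.64 [285. 138.] [0.4803 0.0053]
rack 0.47 [218. 205.] [ 0.5976 -0.0562]
fixture 0.81 [380. 200.] [0.5215 0.161 ]
nest 0.65 [386. 202.] [0.519  0.1648]
keeper_hinge 0.57 [363. 214.] [0.5357 0.1222]
keeper_knob 0.63 [383. 158.] [0.4622 0.1071]
keeper_knob 0.4 [384. 202.] [0.5069 0.1269]
die_red 0.81 [215. 192.] [ 0.5783 -0.0638]
die_red 0.45 [359. 212.] [0.546 0.135]
die_yellow 0.68 [213. 221.] [ 0.6189 -0.0555]
```

View pics/w1.png

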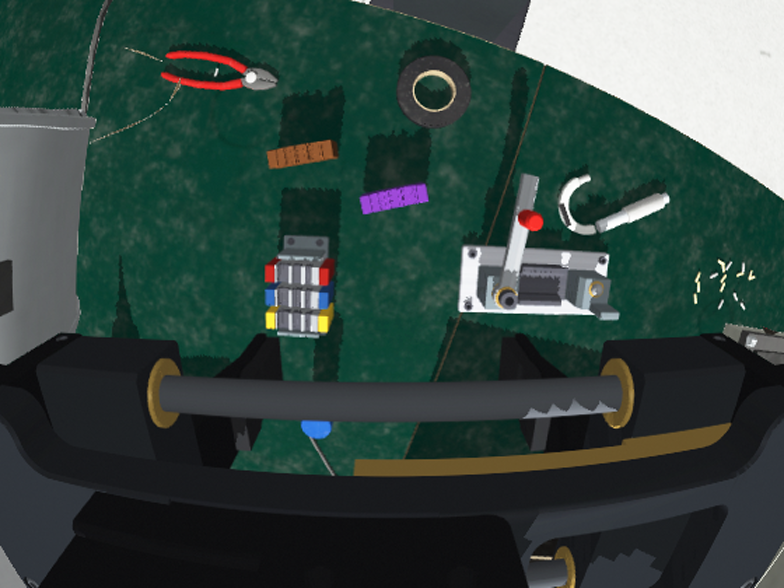

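The wrist view shows the rack with red, blue and yellow top to bottom (blue ends at 193,212 and 233,212 in raw pixels). The purple (282,142) and brown (216,110) dies stand apart. The fixture is at (386,200), with the bar open and the red knob at (380,157). Next I'll fit the rack pose from the paint and check it in a crop.

```bash
cat > fit.py <<'E'
from h import *
from scipy.optimize import least_squares
def paint(p,col):
    h=cv2.cvtColor(p["image"],cv2.COLOR_RGB2HSV)
    lo,hi={"b":((100,110,60),(122,255,255)),"y":((20,130,90),(36,255,255))}[col]
    return cv2.inRange(h,lo,hi)
def blobs(p,col,guess,rad=30,amin=15):
    m=paint(p,col);n,_,s,c=cv2.connectedComponentsWithStats(m)
    return [(c[i],s[i,4]) for i in range(1,n) if s[i,4]>=amin and np.hypot(*(c[i]-guess))<rad]
def polyc(p,x,y,th,dx,e,zb,zt):
    R=np.array([[np.cos(th),-np.sin(th)],[np.sin(th),np.cos(th)]])
    cc=-np.array(p["R"]).T@p["t"]
    W=lambda a,b,z:np.r_[np.array([x,y])+R@[a,b],z]
    pts=[W(dx+a,b,zt) for a in(-.008,.008) for b in(e*.020,e*.029)]
    if e*((R.T@(cc[:2]-[x,y]))[1])>.029: pts+=[W(dx+a,e*.029,zb) for a in(-.008,.008)]
    h=cv2.convexHull(np.float32([proj(p,q) for q in pts]));m=cv2.moments(h)
    return np.array([m["m10"],m["m01"]])/m["m00"],cv2.contourArea(h)
E
python3 - <<'E'
from fit import *
p=cam("wrist")
g=proj(p,[.597,-.057,.05]);obs={}
for c in "by":
    B=blobs(p,c,g);print(c,[(k.round(1),a) for k,a in B]);obs[c]=B
def res(v):
    o=[]
    for c,dx in(("b",0),("y",.022)):
        B=sorted(obs[c],key=lambda t:-t[1])[:2];B.sort(key=lambda t:t[0][0])
        for e,b in zip((-1,1),B): o+=list(polyc(p,*v,dx,e,.008,.05)[0]-b[0])
    return np.array(o)
s=least_squares(res,[.597,-.057,np.radians(17)]);print(s.x.round(4),np.degrees(s.x[2]),s.fun.round(1))
print([polyc(p,*s.x,0,e,.008,.05)[1] for e in(-1,1)])
g=g.astype(int);save(p,"crop1.png",(g[0]-50,g[1]-40,g[0]+50,g[1]+40),6)
E
```

```text
b [(array([230. , 211.6]), np.int32(154)), (array([190.6, 210.5]), np.int32(110))]
y [(array([229.8, 227.9]), np.int32(162)), (array([190.9, 226.8]), np.int32(111))]
[ 0.5931 -0.0569  0.2967] 17.0 [-0.7  1.8 -0.1 -1.7  0.2  1.8  0.7 -2. ]
[81.68772100564092, 169.81652437825687]
```

View pics/crop1.png

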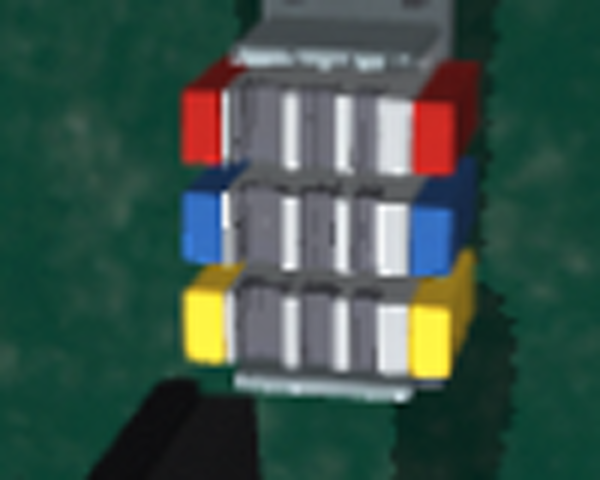

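The crop shows the blue-ended die in the middle slot between red and yellow, with its top paint faces at crop (203,228) and (432,240). The fit ran with a bad step size, so I'll refit on the bright top faces only.

```bash
cat >> fit.py <<'E'
def topblobs(p,col,g,rad=40,amin=15,v=170):
    h=cv2.cvtColor(p["image"],cv2.COLOR_RGB2HSV)
    m=paint(p,col)&cv2.inRange(h[:,:,2],v,255)
    n,_,s,c=cv2.connectedComponentsWithStats(m)
    B=[(c[i],s[i,4]) for i in range(1,n) if s[i,4]>=amin and np.hypot(*(c[i]-g))<rad]
    B=sorted(B,key=lambda t:-t[1])[:2];return B
def pose_from_tops(p,B,z):
    a,b=[at(p,t[0],z)[:2] for t in B];d=a-b
    return (a+b)/2,np.degrees(np.arctan2(d[1],d[0]))%180,np.linalg.norm(d)
E
python3 - <<'E'
from fit import *
p=cam("wrist");g=proj(p,[.597,-.057,.05])
for c in "by":
    B=topblobs(p,c,g);print(c,[(k.round(1),a) for k,a in B]);print(pose_from_tops(p,B,.05))
s=st();R=Ro.from_quat(s["eef_rot"]).as_matrix();print(R.round(3))
E
```

```text
b [(array([190.5, 212.8]), np.int32(65)), (array([228.4, 214.8]), np.int32(63))]
(array([ 0.59442112, -0.0558796 ]), np.float64(104.58822211901428), np.float64(0.04905271283400453))
y [(array([228.1, 231.3]), np.int32(85)), (array([191. , 228.8]), np.int32(82))]
(array([ 0.61555505, -0.05057898]), np.float64(103.95486665274655), np.float64(0.04885975902730654))
t 3.98 pos [0.5281 0.0134 0.2727] q [-1.516e-01  9.884e-01  2.000e-04  2.000e-04] F [-0.2 -0.  -0.7] w 0.0869
[[-0.954 -0.3    0.   ]
 [-0.3    0.954  0.   ]
 [-0.     0.    -1.   ]]
```

Emit:
play_rows(motion=[[-0.21,-0.43,0.4,0,0,0.033,100],[-0.21,-0.43,0.9,0,0,0.033,100],[-0.21,-0.43,0.9,0,0,0.033,100],[-0.21,-0.43,0.9,0,0,0.033,100],[-0.21,-0.43,0.9,0,0,0.033,100]])

```text
time: 4.6
ee_pos: [0.593, -0.0568, 0.0909]
eef_rot: [-0.125, 0.992, -0.0, -0.002]
ft_force: [0.1, 0.1, -0.7]
width: 0.0865
```

Run:
```python
from fit import *
s=st();R=Ro.from_quat(s["eef_rot"]).as_matrix();print(R.round(3))
p=cam("wrist");g=proj(p,[.5944,-.0559,.05]);print(g)
for c in "by":
    B=topblobs(p,c,g,80);print(c,[(k.round(1),a) for k,a in B])
    if len(B)==2: print(pose_from_tops(p,B,.05))
save(p,"w2.png",(120,130,440,370),2.4)
```

```text
t 4.6 pos [ 0.593  -0.0568  0.0909] q [-1.253e-01  9.921e-01 -2.000e-04 -1.700e-03] F [ 0.1  0.1 -0.7] w 0.0865
[[-0.969 -0.249 -0.003]
 [-0.249  0.969 -0.001]
 [ 0.003  0.    -1.   ]]
[278.21089631 234.10659569]
b [(array([242.5, 218.6]), np.int32(122)), (array([313.4, 219. ]), np.int32(111))]
(array([ 0.58408251, -0.05871971]), np.float64(104.08867759906576), np.float64(0.04676709331311818))
y [(array([313.1, 249.6]), np.int32(116)), (array([243. , 249.2]), np.int32(109))]
(array([ 0.60527087, -0.05321325]), np.float64(104.04771868551195), np.float64(0.047828963064642065))
```

View pics/w2.png

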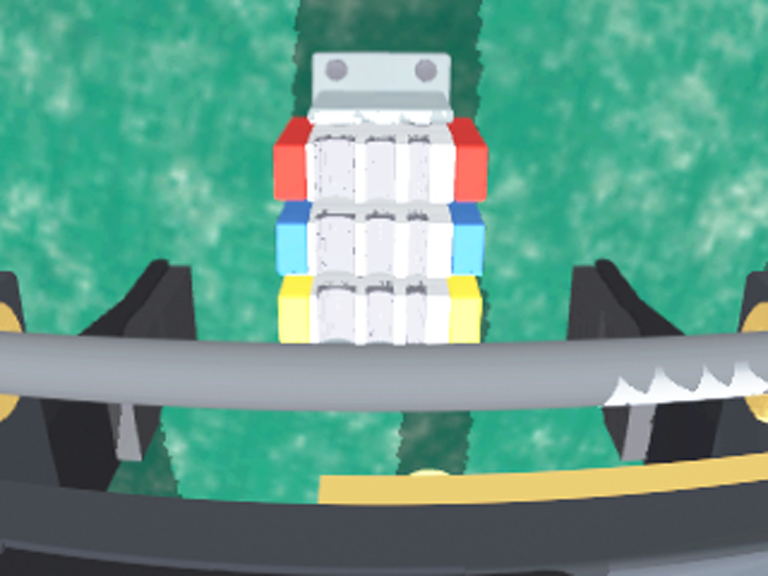

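The crop shows the blue top faces at raw (242,233) and (314,234), so the centre is within 1 px of the prediction (278,234). My colour mask had caught the side strip, so its offset can be ignored. The fingers straddle the rack, so I go down and grip.

Emit:
play_rows(motion=[[-0.008,0,0.15,0,0,0,100],[-0.008,0,0.3,0,0,0,100],[-0.008,0,0.375,0,0,0,100],[-0.008,0,0.375,0,0,0,100],[-0.008,0,0.375,0,0,0,100]])

```text
time: 5.28
ee_pos: [0.5966, -0.0559, 0.0191]
eef_rot: [-0.126, 0.992, -0.0, 0.001]
ft_force: [0.5, 0.1, 0.3]
width: 0.0868
```

Emit:
play_rows(motion=[[0,0,0,0,0,0,0],[0,0,0,0,0,0,0],[0,0,0,0,0,0,0],[0,0,0,0,0,0,0],[0,0,0,0,0,0,0]], squeeze=30)

```text
time: 5.9
ee_pos: [0.5957, -0.056, 0.0176]
eef_rot: [-0.126, 0.992, 0.0, 0.0]
ft_force: [0.4, -0.4, 0.7]
width: 0.0577
```

Emit:
play_rows(motion=[[0,0,-0.1,0,0,0,0],[0,0,-0.25,0,0,0,0],[0,0,-0.45,0,0,0,0],[0,0,-0.45,0,0,0,0],[0,0,-0.45,0,0,0,0]])

```text
time: 6.52
ee_pos: [0.5953, -0.0558, 0.1075]
eef_rot: [-0.126, 0.992, 0.0, -0.0]
ft_force: [0.3, 0.6, -2.2]
width: 0.0578
```

Run:
```python
from h import *
st();p=cam("wrist");save(p,"w3.png",(120,80,520,380),2)
q=cam("side")
for n,z in (("nest",.012),("keeper_hinge",.062),("keeper_knob",.101),("fixture",0)):
    for d in eyes.landmark_of(p,n)[:2]: print(n,round(d["p"],2),np.round(d["xy"],0),at(p,d["xy"],z).round(4)[:2])
```

```text
t 6.53 pos [ 0.5953 -0.0558  0.1075] q [-1.259e-01  9.920e-01  2.000e-04 -2.000e-04] F [ 0.3  0.6 -2.2] w 0.0578
nest 0.67 [510. 192.] [0.5214 0.161 ]
keeper_hinge 0.87 [509. 206.] [0.5323 0.1203]
keeper_knob 0.97 [559. 123.] [0.4629 0.1103]
fixture 0.84 [502. 184.] [0.5165 0.1572]
```

View pics/w3.png

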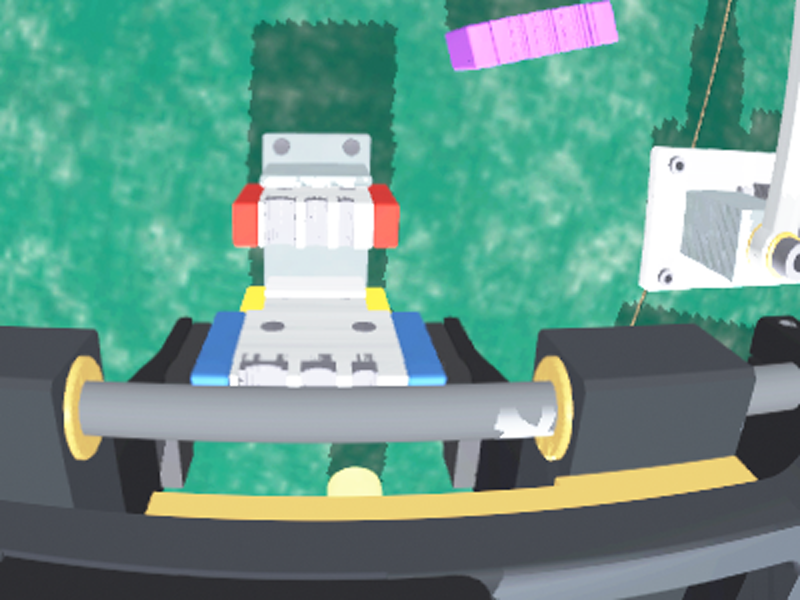

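The blue die is held by its ends at crop (318,350), level, and the slot between red and yellow is empty. Next I stand it on free bench at about (0.60, 0.03).

Emit:
play_rows(motion=[[-0.13,0.41,0,0,0,0,0],[-0.13,0.41,0,0,0,0,0],[-0.13,0.41,0.3,0,0,0,0],[-0.13,0.41,0.44,0,0,0,0],[-0.13,0.41,0.45,0,0,0,0]])

```text
time: 7.45
ee_pos: [0.5986, 0.0297, 0.0154]
eef_rot: [-0.126, 0.992, -0.0, -0.002]
ft_force: [-0.2, -0.4, -1.9]
width: 0.0579
```

Emit:
play_rows(motion=[[0,0,0.02,0,0,0,0],[0,0,0.035,0,0,0,0],[0,0,0.04,0,0,0,0],[0,0,0.04,0,0,0,0]])

```text
time: 7.95
ee_pos: [0.6006, 0.03, 0.0099]
eef_rot: [-0.126, 0.992, 0.0, 0.0]
ft_force: [0.1, 0.4, -3.1]
width: 0.0578
```

Emit:
play_rows(motion=[[0,0,0.005,0,0,0,0],[0,0,0.01,0,0,0,0],[0,0,0.01,0,0,0,0]])

```text
time: 8.32
ee_pos: [0.6007, 0.03, 0.0095]
eef_rot: [-0.126, 0.992, 0.001, 0.0]
ft_force: [-8.3, 0.6, 19.6]
width: 0.0578
```

Contact with the bench is felt. I ease off 1 mm, release and rise.

Emit:
play_rows(motion=[[0,0,-0.006,0,0,0,0],[0,0,-0.006,0,0,0,60],[0,0,-0.006,0,0,0,100],[0,0,-0.006,0,0,0,100],[0,0,-0.006,0,0,0,100]])

```text
time: 8.95
ee_pos: [0.6004, 0.0299, 0.0086]
eef_rot: [-0.126, 0.992, -0.0, -0.0]
ft_force: [0.6, -0.3, -0.1]
width: 0.0799
```

Emit:
play_rows(motion=[[0,0,-0.1,0,0,0,100],[0,0,-0.4,0,0,0,100],[0,0,-0.6,0,0,0,100],[0,0,-0.6,0,0,0,100]])

```text
time: 9.45
ee_pos: [0.6026, 0.0297, 0.1334]
eef_rot: [-0.126, 0.992, 0.0, 0.003]
ft_force: [-1.3, -0.8, -1.7]
width: 0.0867
```

Emit:
play_rows(motion=[[0,0,0,0,0,0.2,100],[0,0,0,0,0,0.4,100],[0,0,0,0,0,0.6,100],[0,0,0,0,0,0.8,100],[0,0,0,0,0,1,100]])

```text
time: 10.07
ee_pos: [0.6, 0.0299, 0.1287]
eef_rot: [0.339, 0.941, -0.0, -0.0]
ft_force: [0.2, -0.2, -0.7]
width: 0.087
```

Emit:
play_rows(motion=[[0,0,0,0,0,0.36,100],[0,0,0,0,0,0.36,100],[0,0,0,0,0,0.36,100],[0,0,0,0,0,0.36,100]])

```text
time: 10.58
ee_pos: [0.6, 0.03, 0.1285]
eef_rot: [0.585, 0.811, -0.0, -0.0]
ft_force: [-0.7, -0.1, -0.7]
width: 0.0873
```

Run:
```python
from fit import *
s=st();print(np.round(s["joint_positions"],2));R=Ro.from_quat(s["eef_rot"]).as_matrix();print(R.round(3))
p=cam("wrist");save(p,"w4.png",None,1.4)
print("die expected",proj(p,[.6004,.030,.042]))
for n,z in (("die_blue",0),("nest",.012),("keeper_hinge",.062),("keeper_knob",.101),("fixture",0)):
    for d in eyes.landmark_of(p,n)[:2]: print(n,round(d["p"],2),np.round(d["xy"],0),at(p,d["xy"],z).round(4)[:2])
```

```text
t 10.57 pos [0.6    0.03   0.1285] q [ 5.850e-01  8.111e-01 -4.000e-04 -1.000e-04] F [-0.7 -0.1 -0.7] w 0.0873
[-0.89  0.52  1.01  1.69 -0.47  1.2   0.56]
[[-0.316  0.949 -0.001]
 [ 0.949  0.316 -0.001]
 [-0.    -0.001 -1.   ]]
die expected [279.02577979 213.37409143]
die_blue 0.87 [156. 191.] [0.4847 0.0017]
die_blue 0.71 [279. 196.] [0.5988 0.034 ]
nest 0.59 [239.  34.] [0.5205 0.1618]
nest 0.25 [222. 281.] [ 0.572  -0.0621]
keeper_hinge 0.86 [227.  82.] [0.534  0.1149]
keeper_hinge 0.24 [ 71. 160.] [0.4222 0.0244]
keeper_knob 0.85 [114.  63.] [0.4656 0.107 ]
fixture 0.64 [238.  36.] [0.5176 0.1619]
```

View pics/w4.png

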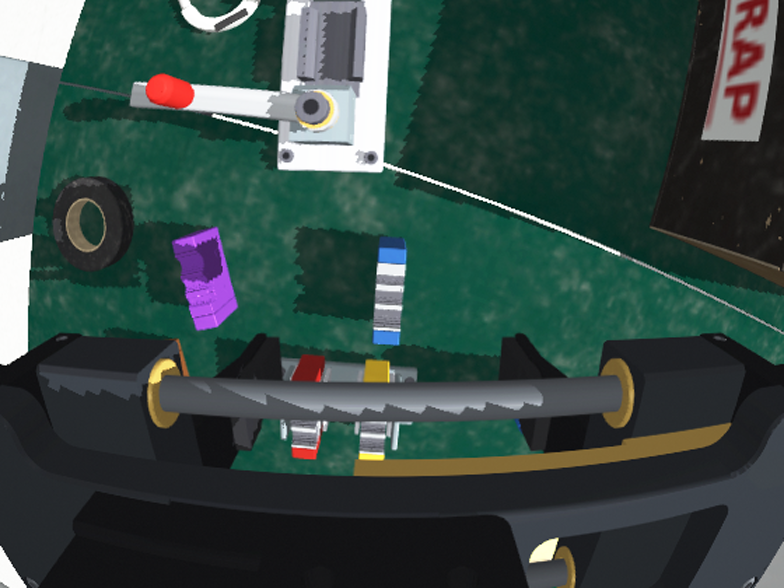

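The blue die stands on the bench at raw (278,210), as predicted. The fixture is at the top with its nest at (238,30), the bar is open, and the red and yellow dies are still in the rack. Two quick measurements come next: the die tops and the fixture base edge.

Run:
```python
from fit import *
p=cam("wrist");h=cv2.cvtColor(p["image"],cv2.COLOR_RGB2HSV)
m=cv2.inRange(h,(92,90,60),(122,255,255));
for v0,v1 in((60,150),(150,256)):
    mm=m&cv2.inRange(h[:,:,2],v0,min(v1-1,255));n,_,s,c=cv2.connectedComponentsWithStats(mm)
    for i in range(1,n):
        if s[i,4]>20 and abs(c[i][0]-279)<25 and 150<c[i][1]<260: print(v0,c[i].round(1),s[i],at(p,c[i],.042).round(4)[:2])
for q in((278,168),(383,171),(286,156),(372,158)):print(q,at(p,np.array(q)/1.4,.01).round(4))
for X in([.6004+.0245*np.cos(np.radians(104.3)*1),.03+.0245*np.sin(np.radians(104.3)),.042],[.6004-.0245*np.cos(np.radians(104.3)),.03-.0245*np.sin(np.radians(104.3)),.042]):print(proj(p,X))
```

```text
60 [279.  173.3] [269 168  22  19 169] [0.5904 0.0607]
150 [279.5 182. ] [270 176  20  13 213] [0.593  0.0543]
150 [274.9 240.5] [266 236  19  10 180] [0.605  0.0067]
(278, 168) [0.5104 0.079  0.01  ]
(383, 171) [0.5736 0.0966 0.01  ]
(286, 156) [0.5131 0.0877 0.01  ]
(372, 158) [0.5647 0.1021 0.01  ]
[280.90913332 183.15057289]
[276.43986814 241.53674211]
```

Emit:
play_rows(motion=[[0,-0.004,0.2,0,0,0.045,100],[0,-0.004,0.4,0,0,0.045,100],[0,-0.004,0.54,0,0,0.045,100],[0,-0.004,0.54,0,0,0.045,100],[0,-0.004,0.54,0,0,0.045,100]])

```text
time: 11.55
ee_pos: [0.6003, 0.0295, 0.022]
eef_rot: [0.614, 0.79, 0.0, 0.0]
ft_force: [-0.2, 0.1, -0.2]
width: 0.0872
```

Emit:
play_rows(motion=[[0,0,0,0,0,0,0],[0,0,0,0,0,0,0],[0,0,0,0,0,0,0],[0,0,0,0,0,0,0],[0,0,0,0,0,0,0]], squeeze=30)

```text
time: 12.18
ee_pos: [0.5996, 0.0297, 0.0207]
eef_rot: [0.614, 0.79, 0.0, -0.0]
ft_force: [-0.2, 0.3, 0.9]
width: 0.0448
```

Emit:
play_rows(motion=[[0,0,0,0,0,0,0],[0,0,0,0,0,0,0],[0,0,-0.3,0,0,0,0],[0,0,-0.6,0,0,0,0],[0,0,-0.6,0,0,0,0]])

```text
time: 12.8
ee_pos: [0.602, 0.0293, 0.1452]
eef_rot: [0.614, 0.789, 0.003, 0.002]
ft_force: [0.3, -0.6, -0.2]
width: 0.0016
```

The fingers were still closing when I lifted, so the die stayed on the bench. I check where it stands.

Emit:
play_rows(motion=[[0,0,0,0,0,0,100],[0,0,0,0,0,0,100],[0,0,0,0,0,0,100],[0,0,0,0,0,0,100]])

```text
time: 13.3
ee_pos: [0.5993, 0.0296, 0.1402]
eef_rot: [0.614, 0.79, -0.0, -0.0]
ft_force: [-0.2, 0.8, -0.1]
width: 0.0336
```

```bash
cat >> fit.py <<'E'
def bluetops(p,X):
    g=proj(p,X);h=cv2.cvtColor(p["image"],cv2.COLOR_RGB2HSV)
    m=cv2.inRange(h,(92,90,150),(122,255,255));n,_,s,c=cv2.connectedComponentsWithStats(m)
    for i in range(1,n):
        if s[i,4]>20 and np.hypot(*(c[i]-g))<70: print(c[i].round(1),s[i],at(p,c[i],X[2]).round(4)[:2])
E
python3 - <<'E'
from fit import *
st();p=cam("wrist");bluetops(p,[.6,.03,.042]);g=proj(p,[.6,.03,.042]).astype(int);print(g);save(p,"w5.png",(g[0]-70,g[1]-60,g[0]+70,g[1]+60),4)
E
```

```text
t 13.3 pos [0.5993 0.0296 0.1402] q [ 6.137e-01  7.895e-01 -4.000e-04 -2.000e-04] F [-0.2  0.8 -0.1] w 0.0336
[278.5 179.5] [270 174  18  11 181] [0.593 0.054]
[278.5 235.5] [270 231  18  10 176] [0.605 0.007]
[279 208]
```

View pics/w5.png

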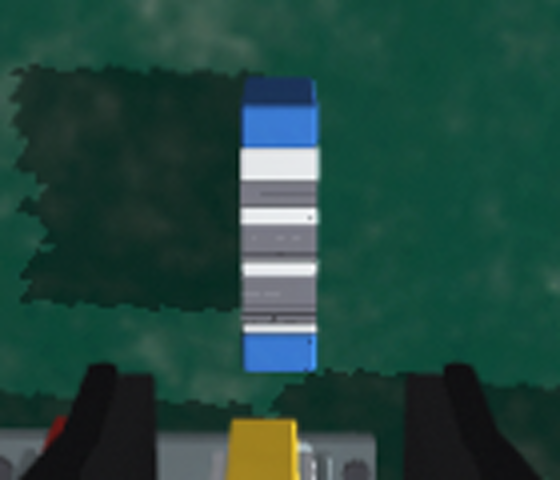

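The die stands untouched and in line at crop (280,225). I go down again and let the fingers close fully.

Emit:
play_rows(motion=[[0.005,0,0,0,0,0,70],[0.005,0,0.1,0,0,0,70],[0.005,0,0.4,0,0,0,70],[0.005,0,0.6,0,0,0,70],[0.005,0,0.6,0,0,0,70]])

```text
time: 13.98
ee_pos: [0.5967, 0.0303, 0.0174]
eef_rot: [0.614, 0.789, -0.002, -0.002]
ft_force: [-0.3, 0.2, 0.9]
width: 0.0606
```

Emit:
play_rows(motion=[[0,0,0,0,0,0,0],[0,0,0,0,0,0,0],[0,0,0,0,0,0,0],[0,0,0,0,0,0,0],[0,0,0,0,0,0,0]], squeeze=30)

```text
time: 14.6
ee_pos: [0.5994, 0.0308, 0.0209]
eef_rot: [0.614, 0.79, 0.0, 0.0]
ft_force: [0.6, 0.7, 0.6]
width: 0.0189
```

Emit:
play_rows(motion=[[0,0,0,0,0,0,0],[0,0,0,0,0,0,0],[0,0,0,0,0,0,0],[0,0,0,0,0,0,0]])

```text
time: 15.1
ee_pos: [0.5994, 0.0307, 0.0208]
eef_rot: [0.614, 0.79, 0.0, -0.0]
ft_force: [-1.5, 0.9, 3.6]
width: 0.0159
```

Emit:
play_rows(motion=[[0,0,-0.2,0,0,0,0],[0,0,-0.45,0,0,0,0],[0.1,-0.05,-0.6,0,0,-0.014,0],[0.36,-0.22,-0.6,0,0,-0.014,0],[0.36,-0.22,-0.6,0,0,-0.014,0]])

```text
time: 15.72
ee_pos: [0.5355, 0.096, 0.1396]
eef_rot: [0.601, 0.799, 0.0, -0.002]
ft_force: [0.7, -0.8, -2.1]
width: 0.0158
```

Emit:
play_rows(motion=[[0,0,0,0,0,0,0],[0,0,0,0,0,0,0]])

```text
time: 15.98
ee_pos: [0.5394, 0.0881, 0.1407]
eef_rot: [0.606, 0.796, -0.0, 0.0]
ft_force: [1.2, 0.0, -2.7]
width: 0.0157
```

Run:
```python
from fit import *
s=st();R=Ro.from_quat(s["eef_rot"]).as_matrix();print(R.round(4))
p=cam("wrist");save(p,"w6.png",None,1.4)
X=s["ee_pos"]+[0,0,-.0208+.042];print("die top proj",proj(p,X));bluetops(p,X)
for n,z in (("nest",.012),("keeper_hinge",.062),("keeper_knob",.101),("fixture",0)):
    for d in eyes.landmark_of(p,n)[:2]: print(n,round(d["p"],2),np.round(d["xy"],1),at(p,d["xy"],z).round(4)[:2])
```

```text
t 15.97 pos [0.5394 0.0881 0.1407] q [ 6.059e-01  7.956e-01 -2.000e-04  3.000e-04] F [ 1.2  0.  -2.7] w 0.0157
[[-2.659e-01  9.640e-01  3.000e-04]
 [ 9.640e-01  2.659e-01 -7.000e-04]
 [-8.000e-04  1.000e-04 -1.000e+00]]
die top proj [278.67133189 276.10387655]
nest 0.66 [281.2 116.7] [0.5213 0.1623]
keeper_hinge 0.77 [281.5 180.2] [0.534  0.1159]
keeper_knob 0.72 [174.6 178.3] [0.4638 0.1062]
fixture 0.75 [276.3 116.1] [0.5169 0.1618]
fixture 0.67 [174.2 175.2] [0.435  0.0825]
```

View pics/w6.png

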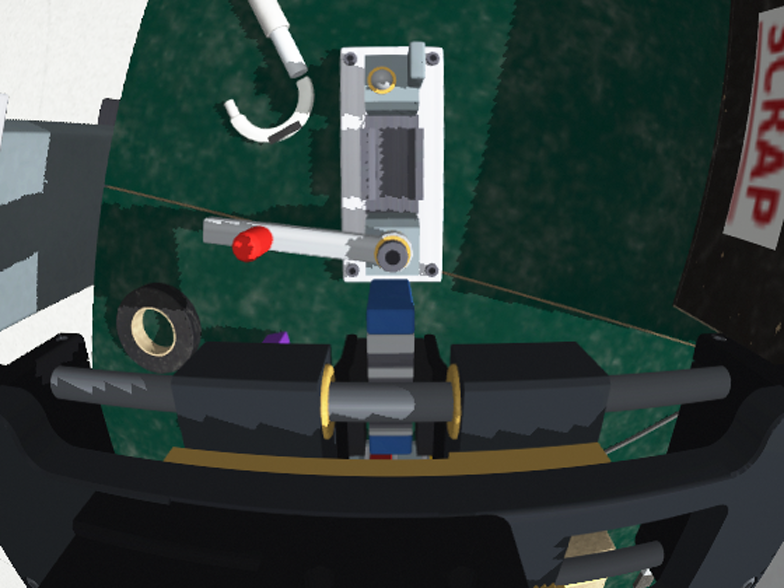

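The held die is at raw (278,270). The empty nest is at (285,117) and the bar is open to the left with its knob at (180,173). The base corners are at 1.4× pixels (341,48), (443,46), (441,282) and (342,282), and I compute the pose from them.

Run:
```python
from fit import *
s=st();p=cam("wrist")
for nm,Q in (("corners",[(341,48),(443,46),(441,282),(342,282)]),("screws",[(349,59),(433,58),(431,270),(351,270)])):
    P=np.array([at(p,(np.array(q)+.5)/1.4-.5,.010)[:2] for q in Q]);c=P.mean(0)
    dy=P[0]+P[1]-P[2]-P[3];print(nm,P.round(4).tolist(),c.round(4),"yaz",np.degrees(np.arctan2(dy[1],dy[0])),np.linalg.norm(dy)/2,np.linalg.norm(P[1]-P[0]),np.linalg.norm(P[2]-P[3]))
# held die: dark blue far end; find both ends' paint
h=cv2.cvtColor(p["image"],cv2.COLOR_RGB2HSV);m=cv2.inRange(h,(100,120,40),(122,255,255))
n,_,t,c=cv2.connectedComponentsWithStats(m)
for i in range(1,n):
    if t[i,4]>30 and 240<c[i][0]<320: print(c[i].round(1),t[i])
R=Ro.from_quat(s["eef_rot"]).as_matrix()
for off in(-.029,-.02,.02,.029):
    for z in(.042,0): print(off,z,proj(p,s["ee_pos"]+R@[off,0,.0208-z]).round(1))
```

```text
t 16.23 pos [0.5392 0.0886 0.1407] q [ 6.056e-01  7.958e-01 -2.000e-04  1.000e-04] F [ 0.2 -0.1 -1.8] w 0.0159
corners [[0.4679, 0.228], [0.5304, 0.2469], [0.5724, 0.0963], [0.5086, 0.0786]] [0.5198 0.1624] yaz 105.40763033937243 0.15562583440696787 0.06519946994944242 0.06617495725059026
screws [[0.475, 0.2219], [0.5264, 0.2369], [0.5635, 0.1023], [0.5124, 0.0881]] [0.5193 0.1623] yaz 105.52219960627825 0.1392698127893025 0.053503821526141485 0.053043082603327706
[278.5 219.7] [ 262  200   34   39 1247]
[278.7 317.4] [263 311  32  14 372]
-0.029 0.042 [278.6 323.9]
-0.029 0 [278.5 285.7]
-0.02 0.042 [278.6 310. ]
-0.02 0 [278.5 273.3]
0.02 0.042 [278.7 238. ]
0.02 0 [278.6 212.5]
0.029 0.042 [278.7 219.6]
0.029 0 [278.6 197.7]
```

The fixture is at (0.5197, 0.1624) with y azimuth 105.45°, and the landmark agrees within 1 mm. The held die is centred on the TCP within about 0.6 mm. I move over the nest.

Emit:
play_rows(motion=[[0.2,0,0,0,0,-0.001,0],[0.38,0.004,0,0,0,-0.001,0],[0.38,0.004,0.1,0,0,-0.001,0],[0.38,0.004,0.25,0,0,-0.001,0],[0.38,0.004,0.25,0,0,-0.001,0]])

```text
time: 16.9
ee_pos: [0.5181, 0.1615, 0.0889]
eef_rot: [0.605, 0.796, -0.002, -0.001]
ft_force: [0.3, 0.1, -1.6]
width: 0.0157
```

Emit:
play_rows(motion=[[0,0,0,0,0,0,0],[0,0,0,0,0,0,0]])

```text
time: 17.15
ee_pos: [0.5201, 0.1629, 0.0918]
eef_rot: [0.605, 0.797, 0.001, 0.0]
ft_force: [-0.1, -0.7, -2.0]
width: 0.0154
```

Run:
```python
from fit import *
s=st();R=Ro.from_quat(s["eef_rot"]).as_matrix();e=np.array([.5197,.1624])-s["ee_pos"][:2]
print("err tool",(R[:2,:2].T@e).round(4),"yaz",np.degrees(np.arctan2(R[1,1],R[0,1])))
p=cam("wrist");save(p,"w7.png",(140,100,420,380),2.1)
for n,z in (("nest",.012),("keeper_hinge",.062)):
    for d in eyes.landmark_of(p,n)[:2]: print(n,round(d["p"],2),np.round(d["xy"],1),at(p,d["xy"],z).round(4)[:2])
```

```text
t 17.15 pos [0.5201 0.1629 0.0918] q [6.045e-01 7.966e-01 7.000e-04 3.000e-04] F [-0.1 -0.7 -2. ] w 0.0154
err tool [-0.0004 -0.0005] yaz 15.611418167292824
keeper_hinge 0.33 [278.7 243.7] [0.5211 0.1596]
```

View pics/w7.png

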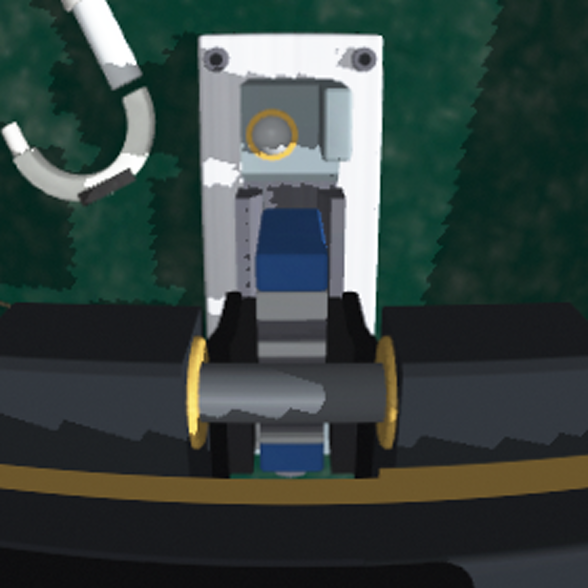

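The die is centred over the nest: die column 291 matches the base and nest column 291 in the crop. I lower it while watching the force.

Emit:
play_rows(motion=[[0,0,0.06,0,0,0,0],[0,0,0.12,0,0,0,0],[0,0,0.16,0,0,0,0],[0,0,0.16,0,0,0,0]])

```text
time: 17.8
ee_pos: [0.5189, 0.1627, 0.0579]
eef_rot: [0.604, 0.797, -0.001, -0.0]
ft_force: [-0.6, 1.0, -1.7]
width: 0.0157
```

Emit:
play_rows(motion=[[0,0,0.03,0,0,0,0],[0,0,0.06,0,0,0,0],[0,0,0.08,0,0,0,0],[0,0,0.08,0,0,0,0]])

```text
time: 18.3
ee_pos: [0.5192, 0.1629, 0.0425]
eef_rot: [0.604, 0.797, -0.0, -0.0]
ft_force: [-0.8, -0.2, -1.4]
width: 0.0156
```

Emit:
play_rows(motion=[[0,0,0.02,0,0,0,0],[0,0,0.035,0,0,0,0],[0,0,0.042,0,0,0,0],[0,0,0.042,0,0,0,0]])

```text
time: 18.8
ee_pos: [0.5193, 0.1629, 0.0342]
eef_rot: [0.604, 0.797, -0.0, -0.0]
ft_force: [0.1, -0.1, -2.4]
width: 0.0157
```

No contact so far, and the die is about 1.4 mm above the floor. I go the last bit, then release.

Emit:
play_rows(motion=[[0,0,0.004,0,0,0,0],[0,0,0.007,0,0,0,0],[0,0,0.007,0,0,0,0]])

```text
time: 19.18
ee_pos: [0.5193, 0.163, 0.0329]
eef_rot: [0.604, 0.797, 0.0, -0.0]
ft_force: [0.5, -0.0, -2.5]
width: 0.0159
```

Emit:
play_rows(motion=[[0,0,0,0,0,0,30],[0,0,0,0,0,0,50],[0,0,0,0,0,0,50],[0,0,0,0,0,0,50],[0,0,0,0,0,0,50]])

```text
time: 19.8
ee_pos: [0.5193, 0.163, 0.033]
eef_rot: [0.604, 0.797, 0.0, -0.0]
ft_force: [-0.1, 0.6, -0.9]
width: 0.0431
```

Emit:
play_rows(motion=[[0,0,-0.05,0,0,0,50],[0,0,-0.2,0,0,0,50],[0,0,-0.5,0,0,0,50],[0,0,-0.5,0,0,0,50],[0,0,-0.5,0,0,0,50]])

```text
time: 20.42
ee_pos: [0.5192, 0.1633, 0.1331]
eef_rot: [0.604, 0.797, 0.0, -0.0]
ft_force: [-0.2, -1.2, -0.3]
width: 0.0436
```

Emit:
play_rows(motion=[[0,0,-0.185,0,0,-0.1,50],[-0.2,-0.06,-0.185,0,0,-0.22,50],[-0.2,-0.06,-0.185,0,0,-0.34,50],[-0.2,-0.06,-0.185,0,0,-0.45,50],[-0.2,-0.06,-0.185,0,0,-0.55,50]])

```text
time: 21.05
ee_pos: [0.5178, 0.121, 0.1689]
eef_rot: [0.213, 0.977, -0.001, -0.001]
ft_force: [0.2, -0.3, -0.3]
width: 0.0437
```

Emit:
play_rows(motion=[[0,0,0,0,0,-0.12,50],[0,0,0,0,0,-0.24,50],[0,0,0,0,0,-0.36,50],[0,0,0,0,0,-0.37,50],[0,0,0,0,0,-0.37,50]])

```text
time: 21.68
ee_pos: [0.5182, 0.1211, 0.1694]
eef_rot: [-0.072, 0.997, -0.0, -0.0]
ft_force: [0.0, -0.8, -0.7]
width: 0.0438
```

Run:
```python
from fit import *
s=st();R=Ro.from_quat(s["eef_rot"]).as_matrix();print(R.round(3));print(np.round(s["joint_positions"],2))
p=cam("wrist");bluetops(p,[.5197,.1624,.054]);save(p,"w8.png",None,1.4)
for n,z in (("die_blue",.012),("nest",.012),("keeper_hinge",.062),("keeper_knob",.101)):
    for d in eyes.landmark_of(p,n)[:2]: print(n,round(d["p"],2),np.round(d["xy"],1),at(p,d["xy"],z).round(4)[:2])
h=cv2.cvtColor(p["image"],cv2.COLOR_RGB2HSV)
m=cv2.inRange(h,(0,150,110),(5,255,255))|cv2.inRange(h,(174,150,110),(180,255,255))
n,_,t,c=cv2.connectedComponentsWithStats(m)
for i in range(1,n):
    if t[i,4]>40: print("red",c[i].round(1),t[i],at(p,c[i],.09).round(4)[:2])
g=proj(p,[.5197,.1624,.054]).astype(int);print(g,h[g[1]-20:g[1]+20:6,g[0]-20:g[0]+20:6].tolist()[0][:3])
```

```text
t 21.68 pos [0.5182 0.1211 0.1694] q [-7.170e-02  9.974e-01 -2.000e-04 -4.000e-04] F [ 0.  -0.8 -0.7] w 0.0438
[[-0.99  -0.143 -0.001]
 [-0.143  0.99  -0.   ]
 [ 0.001 -0.    -1.   ]]
[-1.1   0.21  0.89  1.81 -0.18  1.2   1.56]
[350.3 207.8] [346 200  10  17 149] [0.5129 0.1867]
[296.5 214.5] [291 207  11  16 148] [0.5261 0.1392]
die_blue 0.78 [101.1 124.3] [ 0.4688 -0.0789]
die_blue 0.72 [317.8 201.5] [0.5215 0.1629]
nest 0.56 [317.7 199.7] [0.5196 0.1625]
keeper_hinge 0.63 [269.3 221.5] [0.5335 0.1159]
keeper_knob 0.65 [270.4 141.7] [0.4619 0.1078]
red [23.6 67.4] [  0  63  48  12 283] [ 0.413  -0.1313]
red [24.5 86.6] [  0  77  47  15 277] [ 0.4314 -0.127 ]
red [269.2 142.4] [259 132  21  21 322] [0.4634 0.1068]
red [114.9 227.1] [110 220  11  15 108] [ 0.5497 -0.0163]
red [ 77.6 230.6] [ 74 224   9  14  82] [ 0.5601 -0.0573]
[323 211] [[120, 18, 72], [120, 26, 60], [120, 24, 54]]
```

View pics/w8.png

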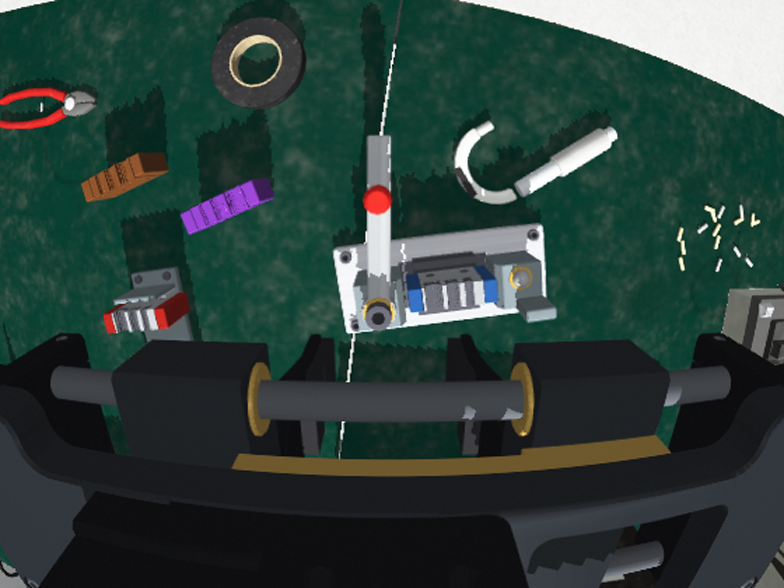

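The blue die stands in the nest: its tops are centred at (0.5195, 0.1630), azimuth 105.5°, within 1 mm of the nest. The bar is open with the knob at raw (269,142), which gives (0.463, 0.107). I will take the knob with the jaw axis along its path and swing it round.

Emit:
play_rows(motion=[[0.285,-0.028,0.05,0,0,0,50],[0.285,-0.028,0.2,0,0,0,50],[0.285,-0.028,0.4,0,0,0,50],[0.285,-0.028,0.457,0,0,0,50],[0.285,-0.028,0.457,0,0,0,50]])

```text
time: 22.55
ee_pos: [0.463, 0.1069, 0.0785]
eef_rot: [-0.073, 0.997, -0.001, -0.0]
ft_force: [-0.5, -0.0, 0.8]
width: 0.0434
```

Emit:
play_rows(motion=[[0,0,0,0,0,0,20],[0,0,0,0,0,0,14],[0,0,0,0,0,0,14],[0,0,0,0,0,0,14],[0,0,0,0,0,0,14]], squeeze=10)

```text
time: 23.18
ee_pos: [0.4631, 0.1073, 0.0787]
eef_rot: [-0.074, 0.997, 0.0, 0.0]
ft_force: [-0.3, 0.1, 2.1]
width: 0.0144
```

Run:
```python
from h import *
s=st();R=Ro.from_quat(s["eef_rot"]).as_matrix()
H=np.array([.5325,.117]);v=s["ee_pos"][:2]-H;rr=np.linalg.norm(v);a=np.degrees(np.arctan2(v[1],v[0]))%360
print("r",rr,"phi",a-105.45)
for k in range(2):
  # current call frame: after rotating by -40*k
  a0=a-40*k; Rk=Ro.from_euler("z",-40*k,degrees=True).as_matrix()@R; P0=H+rr*np.array([np.cos(np.radians(a0)),np.sin(np.radians(a0))])
  for j in range(1,6):
    t=-8*j; b=np.radians(a0+t); d=np.r_[H+.0705*np.array([np.cos(b),np.sin(b)])-P0,0]; print(k,(Rk.T@d/.2).round(3)[:2],round(-t/90,3))
```

```text
t 23.18 pos [0.4631 0.1073 0.0787] q [-7.350e-02  9.973e-01  1.000e-04  1.000e-04] F [-0.3  0.1  2.1] w 0.0144
r 0.07003209204280135 phi 82.47903200336368
0 [-0.002  0.049] 0.089
0 [-0.012  0.097] 0.178
0 [-0.029  0.143] 0.267
0 [-0.053  0.186] 0.356
0 [-0.082  0.226] 0.444
1 [-0.002  0.049] 0.089
1 [-0.012  0.097] 0.178
1 [-0.029  0.143] 0.267
1 [-0.053  0.186] 0.356
1 [-0.082  0.226] 0.444
```

Emit:
play_rows(motion=[[-0.003,0.049,0,0,0,0.089,14],[-0.013,0.097,0,0,0,0.178,14],[-0.03,0.143,0,0,0,0.267,14],[-0.054,0.186,0,0,0,0.356,14],[-0.082,0.225,0,0,0,0.444,14]])

```text
time: 23.8
ee_pos: [0.4737, 0.1539, 0.0788]
eef_rot: [0.274, 0.962, 0.0, 0.001]
ft_force: [5.8, -5.0, -1.3]
width: 0.0144
```

```bash
cat > arc.py <<'E'
from h import *
s=st();R=Ro.from_quat(s["eef_rot"]).as_matrix()
H=np.array([.5325,.117]);v=s["ee_pos"][:2]-H;a=np.degrees(np.arctan2(v[1],v[0]))%360
print("r",np.linalg.norm(v).round(4),"phi",(a-105.45).round(2),"tooly phi",np.degrees(np.arctan2(R[1,1],R[0,1]))-15.45)
E
python3 arc.py
```

```text
t 23.8 pos [0.4737 0.1539 0.0788] q [0.274  0.9617 0.     0.0011] F [ 5.8 -5.  -1.3] w 0.0144
r 0.0694 phi 42.41 tooly phi 42.746017218337855
```

Good, forces are small. The second half stops just short of the detent.

Emit:
play_rows(motion=[[-0.003,0.049,0,0,0,0.089,14],[-0.013,0.097,0,0,0,0.178,14],[-0.03,0.143,0,0,0,0.267,14],[-0.045,0.17,0,0,0,0.32,14],[-0.048,0.177,0,0,0,0.336,14]])

```text
time: 24.42
ee_pos: [0.5003, 0.1782, 0.0787]
eef_rot: [0.514, 0.858, -0.0, 0.001]
ft_force: [2.6, -4.8, 2.2]
width: 0.0147
```

```bash
python3 arc.py
```

```text
t 24.43 pos [0.5003 0.1782 0.0787] q [ 5.143e-01  8.576e-01 -4.000e-04  1.100e-03] F [ 2.6 -4.8  2.2] w 0.0147
r 0.0692 phi 12.29 tooly phi 12.650477490087937
```

Emit:
play_rows(motion=[[-0.001,0.025,0,0,0,0.045,14],[-0.003,0.045,0,0,0,0.085,14],[-0.006,0.06,0,0,0,0.11,14],[-0.007,0.073,0,0,0,0.135,14],[-0.007,0.073,0,0,0,0.135,14]])

```text
time: 25.05
ee_pos: [0.5138, 0.1837, 0.0784]
eef_rot: [0.602, 0.799, -0.0, 0.001]
ft_force: [7.5, -4.3, -6.0]
width: 0.0141
```

```bash
python3 arc.py
```

```text
t 25.05 pos [0.5138 0.1837 0.0784] q [ 6.018e-01  7.986e-01 -1.000e-04  1.300e-03] F [ 7.5 -4.3 -6. ] w 0.0141
r 0.0693 phi 0.22 tooly phi 0.5498948679179758
```

Emit:
play_rows(motion=[[0,0.006,0,0,0,0,14],[0,0.006,0,0,0,0,14],[0,0.002,0,0,0,0,35],[0,0,0,0,0,0,45],[0,0,0,0,0,0,45]])

```text
time: 25.68
ee_pos: [0.5127, 0.1855, 0.0785]
eef_rot: [0.601, 0.799, 0.0, -0.0]
ft_force: [-0.3, -0.5, -0.7]
width: 0.0351
```

Emit:
play_rows(motion=[[0,0,-0.1,0,0,0,45],[0,0,-0.3,0,0,0,45],[-0.35,0,-0.5,0,0,0,45],[-0.35,0,-0.5,0,0,0,45],[-0.35,0,-0.5,0,0,0,45]])

```text
time: 26.3
ee_pos: [0.5328, 0.117, 0.1797]
eef_rot: [0.602, 0.798, 0.001, 0.0]
ft_force: [-0.5, 0.3, -0.2]
width: 0.0392
```

Run:
```python
from fit import *
s=st();p=cam("wrist");bluetops(p,[.5197,.1624,.054])
h=cv2.cvtColor(p["image"],cv2.COLOR_RGB2HSV)
m=cv2.inRange(h,(0,150,110),(5,255,255))|cv2.inRange(h,(174,150,110),(180,255,255))
n,_,t,c=cv2.connectedComponentsWithStats(m)
print("knob shut predicted",(np.array([.5321,.1176])+.07*np.array([np.cos(np.radians(105.45)),np.sin(np.radians(105.45))])).round(4))
for i in range(1,n):
    if t[i,4]>40: print("red",c[i].round(1),t[i],at(p,c[i],.095).round(4)[:2])
for n_,z in (("nest",.012),("keeper_hinge",.062),("keeper_knob",.101),("die_blue",.012)):
    for d in eyes.landmark_of(p,n_)[:2]: print(n_,round(d["p"],2),np.round(d["xy"],1),at(p,d["xy"],z).round(4)[:2])
g=proj(p,[.52,.16,.06]).astype(int);print(g);save(p,"fin.png",(g[0]-90,max(g[1]-90,0),g[0]+90,g[1]+90),3.3)
```

```text
t 26.3 pos [0.5328 0.117  0.1797] q [6.022e-01 7.984e-01 1.000e-03 1.000e-04] F [-0.5  0.3 -0.2] w 0.0392
knob shut predicted [0.5135 0.1851]
red [278.6 125.2] [269 116  20  19 278] [0.5138 0.1841]
nest 0.92 [276.9 147.9] [0.5191 0.1601]
keeper_hinge 0.62 [276.1 207.4] [0.5319 0.113 ]
keeper_knob 0.55 [280.1 122.6] [0.5142 0.1864]
die_blue 0.7 [214. 267.] [0.4867 0.0123]
die_blue 0.56 [276.4 148.3] [0.5187 0.1595]
[277 153]
```

The viewer limit is reached. The numbers put the knob within 1 mm of its shut position. A push test against the stop will settle it.

Emit:
play_rows(motion=[[0.35,0.002,0,0,0,0,45],[0.35,0.002,0.2,0,0,0,45],[0.35,0.002,0.5,0,0,0,45],[0.35,0.002,0.5,0,0,0,45],[0.35,0.002,0.5,0,0,0,45]])

```text
time: 27.18
ee_pos: [0.5141, 0.1851, 0.0801]
eef_rot: [0.601, 0.799, 0.0, 0.001]
ft_force: [-0.4, -0.5, 1.2]
width: 0.0393
```

Emit:
play_rows(motion=[[0,0,0,0,0,0,14],[0,0,0,0,0,0,14],[0,0,0,0,0,0,14],[0,0,0,0,0,0,14],[0,0,0,0,0,0,14]])

```text
time: 27.8
ee_pos: [0.5135, 0.1854, 0.0789]
eef_rot: [0.601, 0.799, 0.0, 0.0]
ft_force: [0.1, 0.2, 3.4]
width: 0.0146
```

Emit:
play_rows(motion=[[0,0.004,0,0,0,0,14],[0,0.008,0,0,0,0,14],[0,0.008,0,0,0,0,14]])

```text
time: 28.18
ee_pos: [0.5137, 0.1855, 0.0786]
eef_rot: [0.601, 0.799, -0.001, -0.001]
ft_force: [-7.4, -0.9, 11.6]
width: 0.0146
```

```bash
python3 arc.py
```

```text
t 28.18 pos [0.5137 0.1855 0.0786] q [ 0.6012  0.7991 -0.0008 -0.0012] F [-7.4 -0.9 11.6] w 0.0146
r 0.071 phi -0.09 tooly phi 0.6377050608392487
```

Emit:
play_rows(motion=[[0,0.006,0,0,0,0,14],[0,0.008,0,0,0,0,14]])

```text
time: 28.42
ee_pos: [0.5138, 0.1856, 0.0782]
eef_rot: [0.601, 0.799, -0.002, -0.002]
ft_force: [-14.3, -1.5, 13.9]
width: 0.0148
```

Emit:
play_rows(motion=[[0,-0.014,0,0,0,0,30],[0,-0.014,0,0,0,0,45],[0,-0.014,0,0,0,0,45],[0,-0.014,-0.1,0,0,0,45],[0,-0.014,-0.3,0,0,0,45]])

```text
time: 29.05
ee_pos: [0.5132, 0.1848, 0.1395]
eef_rot: [0.601, 0.799, -0.001, -0.0]
ft_force: [0.8, 0.3, 0.4]
width: 0.0387
```

Emit:
play_rows(motion=[[0,0,-0.2,0,0,0,45],[-0.35,0,-0.25,0,0,0,45],[-0.35,0,-0.25,0,0,0,45],[-0.35,0,-0.25,0,0,0,45]])

```text
time: 29.55
ee_pos: [0.5333, 0.1174, 0.1894]
eef_rot: [0.602, 0.798, 0.001, 0.0]
ft_force: [0.6, -0.0, 0.0]
width: 0.0388
```

Run:
```python
from fit import *
s=st();p=cam("wrist")
h=cv2.cvtColor(p["image"],cv2.COLOR_RGB2HSV)
m=cv2.inRange(h,(0,150,110),(5,255,255))|cv2.inRange(h,(174,150,110),(180,255,255))
n,_,t,c=cv2.connectedComponentsWithStats(m)
for i in range(1,n):
    if t[i,4]>40: print("red",c[i].round(1),t[i,4],at(p,c[i],.095).round(4)[:2])
m=cv2.inRange(h,(100,120,50),(122,255,255));n,_,t,c=cv2.connectedComponentsWithStats(m)
for i in range(1,n):
    if t[i,4]>12: print("blue",c[i].round(1),t[i,4],at(p,c[i],.054).round(4)[:2])
q=cam("side")
for n_,z in (("die_blue",.012),("keeper_knob",.101),("die_red",.008),("die_yellow",.008)):
    for d in eyes.landmark_of(q,n_)[:3]: print(n_,round(d["p"],2),at(q,d["xy"],z).round(4)[:2])
```

```text
t 29.55 pos [0.5333 0.1174 0.1894] q [6.020e-01 7.985e-01 6.000e-04 0.000e+00] F [ 0.6 -0.   0. ] w 0.0388
red [278.  125.3] 259 [0.5139 0.1841]
die_blue 0.8 [ 0.5    -0.0132]
die_blue 0.67 [ 0.4863 -0.0982]
die_blue 0.61 [0.5225 0.1653]
keeper_knob 0.85 [0.5202 0.1901]
die_red 0.65 [ 0.5727 -0.0604]
die_yellow 0.83 [ 0.613  -0.0468]
die_yellow 0.49 [0.5325 0.1478]
```

Run:
```python
from h import *
print(job.close_job());st()
```

```text
the job is handed in; nothing more can be done
None
the job is handed in; nothing more can be done
```

The blue die is in the fixture nest with the keeper bar shut over it, and I handed the job in at about 30 s of the 72 s allowed. The hand-in reports no verdict.

I took the die out of the middle rack slot by its ends, stood it on free bench, re-gripped it by its faces and lowered it into the nest with no contact force. I then swung the bar shut by its knob.

**Last checks**
- **Die:** before the bar was shut, its tops measured within 1 mm of the nest centre and 0.1° of its axis, and the gripper let go with the die within about 0.5 mm of the floor. Afterwards only the learned detector confirmed it there, within about 4 mm in two views. The blue paint could not be measured again with the bar over it.
- **Keeper bar:** the knob sat within 1 mm of its shut position. A push test moved it only 0.3 mm for 3 mm commanded, with the force rising to about 14 N, so it is against its stop. The knob did not move on release.
- **Red and yellow dies:** the side camera's detector put both within 5 mm of their starting readings, about its own scatter.
- **Bench items:** I did not measure the other items again, but the arm touched none of them as far as I know.

**What did not go to plan**
- My first face grip lifted before the fingers had closed. The die stayed standing where it was, and I repeated the grip.
- An early colour mask caught the wrong face of the die, so I corrected that reading by eye.
- The last picture could not be viewed because the 12-picture limit was reached, so the final checks are numerical only.

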